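# Post the brass padlock through the returns flap

### The arm

A 7-joint arm with a two-finger parallel gripper is mounted at the origin on the work surface. World frame = base frame: x ahead of the robot, y to its left, z up, the work surface at z = 0. Lengths are in m, angles in rad, forces in N, time in s.
With the tool pointing down it reaches from about 0.4 to 0.85 m from the base axis. Payload 10.4 kg.
Tool frame: the origin (TCP) lies midway between the tips of the shut fingers; the grasp point (between the pads) lies 19 mm behind it; z points along the fingers, x is the direction in which the jaws open and shut, and the axes are right-handed (so a half turn about z gives the same grasp; the last joint's range is limited). The gripper opens to 87 mm and grips with 3 to 60 N. Pads are 19 mm wide; open, the fingers measure 117 mm over their backs; the gripper's body (75 mm by 190 mm) begins 51 mm behind the grasp point.
Start: joints at [-1.137, 0.332, -0.065, 1.46, 0.022, 1.35, -0.088], TCP at [0.276, 0.561, 0.189] pointing down, gripper open.
Joint ranges: [-2.6, 2.6], [-0.5, 2.12], [-1.47, 1.34], [0.16, 2.42], [-1.27, 4.41], [0.06, 2.06], [-2.6, 2.6]. Speed limits (rad/s): [2.22, 2.22, 2.79, 2.79, 3.14, 3.14, 3.14].

### API

Orientations are given as a unit quaternion [x, y, z, w].
In Python, from bench import r gives the robot as it stands. The module is installed in compiled form; this text tells all that it offers.
- The arm moves only by the tool play_rows, never from a script. Its argument "commands" is a list of rows, each a list of 7 numbers: the shift along the world's x, y, z in cm, then the turn, a rotation vector about the world's x, y, z in rad, then the finger opening in cm, from 0 to 8.7. A call has 1 to 20 rows; each row shifts and turns the commanded pose from where the row before left it; what a row does not reach is not made up. A row lasts 1/8 s, in which the tool goes at most 62.5 mm and 10.7 degrees, less where a joint would pass 70% of its speed; a pose out of reach is approached as far as the arm can. A call is refused whole if a number of a shift passes 6.25 or a number of a turn 0.188, either way. A call with a gripper value outside its range is refused whole. The fingers move at their own pace and stop on an object; "grip_force" is the grip in N (left out, the last holds). Time passes only in rows, so rows that do not move let the fingers close. It gives the time, the measured TCP pose, the force and the opening at its end, in the units of the state.
- r.read_state(): the state, without advancing time (a new reading comes with each control period).
- r.camera(name): name is "scene" or "top"; returns a dict with "img" (400x640x3 uint8, red, green, blue), "K" (3x3 intrinsics, pixels), "camera_from_world" (4x4, takes a point from world to camera coordinates). Camera axes: x right, y down, z forward; pixel columns grow to the right and rows downward; lengths in m; the calibration is good to about 2 mm. A picture is of the moment at which its call begins. There is no depth.
- r.close_job(): hands the job in, once; it reports no verdict.
The state is a dict: "time": time; "joint_positions": joint angles; "joint_vel": joint speeds; "joint_torque": joint torques, N m; "ee_pos": TCP position; "eef_rot": TCP orientation; "ft_force": force on the tool from outside, world axes, zero at the start; "torque": the same for the moment, N m; "width": finger opening in m.
Only numpy, scipy, OpenCV 4.12 (cv2) and the standard library are available. Lean on these libraries where they do the work, as an engineer would, in place of code of your own. Each camera call takes 0.05 s, during which the arm holds its last target. There are 200 camera calls.

### The job

Return the brass padlock: slide it along the shelf of the grey returns box until it is in front of the yellow flap, then push it with the fingertips in through the flap until it drops down inside the box, and draw the fingers back out so that the flap swings fully shut behind it. Push it smoothly, never pick it up or flick it; do not press hard on the box, and leave the blue padlock and everything on the bench where it lies.

Things in the scene. Friction and masses are not known exactly. Their poses are not given: they have to be found in the camera images.
- returns_box: Grey sheet-metal returns box with a flat clear lid, fixed, 360 mm wide, 370 long, 158 high. Origin: on the table below the middle of the closed flap; +x runs level into the box (pushing direction), +y to the left along the front. The front panel (4 mm thick, at x = 0) and the lid reach 158 mm above the table, nothing stands higher. The bare shelf lies before the panel, x = -180 to 0.
- opening (a point): Middle of the opening at shelf height, on the flap line (box x = 0), 90 mm above the table; axes as the box. The opening is 112 mm wide (y -56 to +56) and reaches from the shelf up to a 6 mm hinge rod whose underside is 58 mm above this point. The aluminium shelf runs level from 180 mm before it (open edge) to 30 mm behind it; 354 mm wide between side lips only 5 mm high.
- sill_end (a point): Middle of the shelf's inner end, 30 mm behind the flap line; from here a 48 degree ramp falls to the catch floor 8 mm above the table; the inside ends 157 mm behind. A padlock tips down by itself when its keyhole end is about 5 to 10 mm past the flap line. The panel stops upright fingers just short of the flap line; fingers tilted some 30 degrees, tips leading into the box, reach it.
- returns_flap (a joint): Yellow flap in the opening, hinged along its top on the rod (axis 151 mm above the table, box x = 0); 106 mm wide, 3 thick, lower edge 2 mm above the shelf. 0 = hanging shut; grows as its lower edge swings into the box, to 1.4 rad. 100 g: opens at a light push (under 1 N), cannot swing outwards, falls shut by gravity in under a second when nothing props it.
- flap_edge (a point): Middle of the flap's lower edge; moves with the flap.
- brass_padlock: Brass padlock lying flat: body 40 mm (its x) x 50 (its y) x 20 high; steel shackle (8 mm bar, 42 mm wide, 10 mm above the surface) reaches to 61 mm along +x. Origin: centre of the body's underside; the flat keyhole end is 20 mm from it along -x. 280 g. Starts on the shelf left or right of the opening, about 90 mm off its middle, shackle within 0.3 rad of the box's +x; friction about 0.6.
- blue_padlock: Blue padlock lying flat: body 40 mm (its x) x 50 (its y) x 20 high; steel shackle (8 mm bar, 42 mm wide, 10 mm above the surface) reaches to 61 mm along +x. Origin: centre of the body's underside; the flat keyhole end is 20 mm from it along -x. 200 g. Stays where it lies on the shelf, on the other side of the opening.
- practice_stand: Brass practice cylinder (31 mm diameter, axis 72 mm above the table) on an aluminium post and a wooden foot 70 x 90 mm; 88 mm high in all, on the table right of the box. Origin: centre of the underside.
- key_ring: Small ring with three keys, lying on the table left, near the robot; about 60 mm across, 8 mm high. Origin: at the table, among the keys.
- mug: White mug, 82 mm diameter, 92 mm high, on the table left of the box. Origin: centre of the underside.
- lock_pick: Lock pick lying on the table right, near the robot: black handle 75 x 10 x 7 mm and a thin steel tip. Origin: at the table, near the front of the handle.
- plug_follower: Copper rod, 120 mm long, 13 mm thick, lying on the table right of the box. Origin: under its middle.
Not all that is in view belongs to the job. What is shaped like the brass_padlock but purple or red is not meant.

How it is judged:
On the way:
1. the brass padlock, still level on the sill, is in the opening with its shackle and the flap is pushed open (value of joint returns_flap above 0.25 rad and x of brass_padlock in the frame of returns_box above -0.045 m and z of brass_padlock in the frame of returns_box above 0.084 m), for 0.05 s.
At the end, for the whole second after the job is handed in: The brass padlock lies at rest down inside the box (its origin between 50 and 190 mm behind the flap line and less than 75 mm above the table), the flap hangs shut (within 0.08 rad), and the blue padlock is within 25 mm of where it lay (x of brass_padlock in the frame of returns_box between 0.05 and 0.19 m and z of brass_padlock in the frame of returns_box between 0 and 0.075 m and linear speed of brass_padlock below 0.02 m/s and value of joint returns_flap below 0.08 rad and distance of blue_padlock from where it was at the start of the episode below 0.025 m); the robot touches nothing.
It fails at once if the brass padlock is lifted: its origin rises more than 15 mm above the shelf (z of brass_padlock in the frame of returns_box above 0.105 m).
It fails at once if the brass padlock is flicked: it moves faster than 0.5 m/s while it is still in front of the flap (x of brass_padlock in the frame of returns_box below -0.01 m and linear speed of brass_padlock above 0.5 m/s).
It fails at once if the robot presses on the returns box or its flap with more than 25 N (contact force between any of the arm, the fingers and returns_box above 25 N).
It fails at once if the blue padlock or a thing on the bench is moved more than 25 mm (distance of any of blue_padlock, practice_stand, key_ring, mug, lock_pick, plug_follower from where it was at the start of the episode above 0.025 m).
It also fails if it takes over 45 s, if anything falls off the work surface, if the arm or the gripper's body presses on something with over 40 N, if the wrist force passes 120 N, or if a joint passes its speed limit or range.

## Working session

There is one attempt and no reset: what is moved stays moved. The work goes in short steps, Python scripts to look and compute and a tool call to move; the robot and the scene stay as the last step left them, time stands still between calls to the robot, and variables do not carry over. Pictures are saved under pics/ and viewed, about 8 in all and at most 12, crops included, and the job is handed in when it is done.

Besides the shell and the picture viewer there is one more tool, called after "Call:" in YAML: its name, and indented under it one key for each argument. play_rows: Moves the arm, as the interface text tells. Its arguments: {"type":"object","properties":{"commands":{"type":"array","items":{"type":"array","items":{"type":"number"}}},"grip_force":{"type":"number"}},"required":["commands"]}

```bash
mkdir -p pics
python3 - <<'E'
from bench import r
import cv2,numpy as np
for n in("scene","top"):
    c=r.camera(n);cv2.imwrite(f"pics/{n}0.png",c["img"][:,:,::-1]);print(n,c["K"].round(1).tolist(),c["camera_from_world"].round(4).tolist())
s=r.read_state();print({k:np.round(v,3).tolist() for k,v in s.items()})
E
```

```text
scene [[449.9, 0.0, 322.4], [0.0, 449.9, 194.8], [0.0, 0.0, 1.0]] [[0.8359, 0.5487, 0.0147, -0.4117], [0.3879, -0.5716, -0.7231, -0.1288], [-0.3883, 0.6102, -0.6906, 1.5406], [0.0, 0.0, 0.0, 1.0]]
top [[433.4, 0.0, 313.0], [0.0, 433.4, 205.3], [0.0, 0.0, 1.0]] [[0.0074, -0.9998, -0.0159, -0.0074], [-0.9957, -0.0059, -0.0929, 0.5058], [0.0928, 0.0165, -0.9956, 1.1875], [0.0, 0.0, 0.0, 1.0]]
{'time': 0.1, 'joint_positions': [-1.137, 0.333, -0.065, 1.461, 0.022, 1.35, -0.088], 'joint_vel': [-0.001, -0.003, -0.002, -0.003, 0.001, 0.001, -0.001], 'joint_torque': [0.001, -62.454, 0.024, -39.072, -0.061, 0.037, 0.0], 'ee_pos': [0.276, 0.561, 0.189], 'eef_rot': [0.849, 0.529, -0.001, 0.0], 'ft_force': [-0.049, 0.835, -1.205], 'torque': [0.052, 0.021, 0.019], 'width': 0.087}
```

View pics/top0.png

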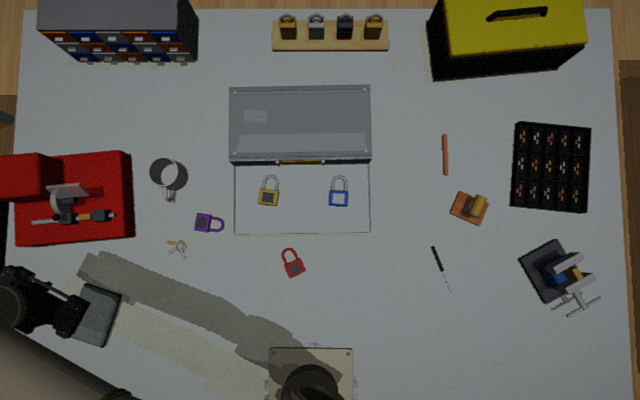

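View pics/scene0.png

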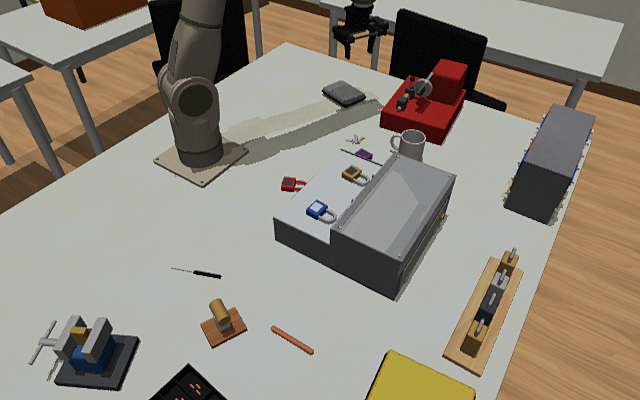

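Top view: the brass padlock on the shelf is at (269,190) and the blue one at (338,190). Lookalikes are the purple one (209,222), the red one (292,263), and the brass-coloured ones on the wooden rack (288,25) and (373,25). I choose (269,190), since it lies on the shelf left of the flap. The flap is at (302,162). Next I measure it and check a close crop.

```bash
cat > h.py <<'E'
from bench import r
import cv2,numpy as np
def ray(c,px,z):
    K,T=c["K"],c["camera_from_world"];R=T[:3,:3];o=-R.T@T[:3,3]
    d=R.T@np.linalg.inv(K)@np.array([px[0],px[1],1.]);return o+d*(z-o[2])/d[2]
def proj(c,p):
    q=c["camera_from_world"][:3]@np.append(p,1);q=c["K"]@q;return q[:2]/q[2]
def blob(c,lo,hi,roi):
    x0,y0,x1,y1=roi;h=cv2.cvtColor(c["img"],cv2.COLOR_RGB2HSV)[y0:y1,x0:x1]
    m=cv2.inRange(h,np.array(lo),np.array(hi));ys,xs=np.nonzero(m);return m,np.c_[xs+x0,ys+y0].astype(np.float32)
E
python3 - <<'E'
from h import *
c=r.camera("top")
for n,p,z in[("shelfFL",(234,234),.09),("shelfFR",(370,232),.09),("lidFL",(230,162),.158),("lidFR",(371,161),.158),("lidBL",(230,87),.158),("lidBR",(371,86),.158)]:print(n,ray(c,p,z).round(4))
for n,lo,hi,roi in[("brass",(15,90,60),(35,255,255),(245,168,295,215)),("blue",(100,120,60),(125,255,255),(315,168,365,215)),("flap",(18,90,60),(35,255,255),(265,150,340,168))]:
    m,P=blob(c,lo,hi,roi);b=cv2.minAreaRect(P);q=cv2.boxPoints(b)
    print(n,len(P),np.round(b[0],1),np.round(b[1],1),round(b[2],1),P.min(0),P.max(0));z=.11 if n!="flap" else .15
    print([ray(c,x,z)[:2].round(4).tolist() for x in q],ray(c,b[0],z).round(4))
cv2.imwrite("pics/crop.png",cv2.resize(c["img"][145:245,225:380,::-1],None,fx=5,fy=5,interpolation=cv2.INTER_CUBIC))
E
```

```text
shelfFL [0.4226 0.2023 0.09  ]
shelfFR [ 0.4303 -0.155   0.09  ]
lidFL [0.6014 0.2032 0.158 ]
lidFR [ 0.6054 -0.1505  0.158 ]
lidBL [0.7957 0.2081 0.158 ]
lidBR [ 0.7988 -0.1515  0.158 ]
brass 171 [268.  196.6] [18.7 14.8] 8.1 [258. 189.] [278. 204.]
[[0.5038, 0.1383], [0.5423, 0.1335], [0.5357, 0.0852], [0.4972, 0.09]] [0.5197 0.1117 0.11  ]
blue 143 [338.  197.5] [15. 18.] 90.0 [329. 190.] [347. 205.]
[[0.538, -0.0468], [0.5382, -0.0935], [0.4991, -0.0935], [0.4988, -0.0469]] [ 0.5185 -0.0702  0.11  ]
flap 58 [299.5 160.5] [ 1. 35.] 90.0 [282. 160.] [317. 161.]
[[0.6086, 0.0731], [0.609, -0.0154], [0.6064, -0.0154], [0.6061, 0.0731]] [0.6075 0.0288 0.15  ]
```

View pics/crop.png

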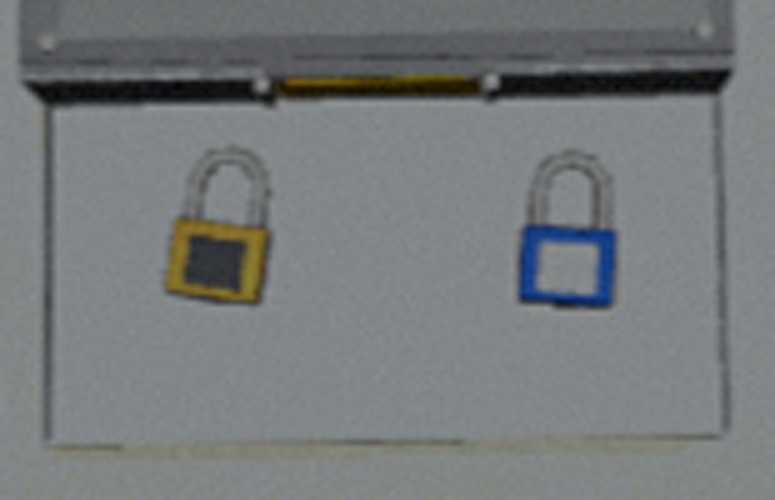

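The crop confirms brass with a steel shackle at crop (218,262), which is top-view pixel (268.6,197). The body measures 39x49 mm, as it should. The box's flap line sits at about (0.606, 0.027) with yaw about 0.015. The brass padlock is at about (0.520, 0.112) with yaw about -0.12. My plan is to straddle it with open fingers, slide it right, then push it in with shut, tilted fingers.

Call:
play_rows:
  commands:
    - [2, -3.74, 0, 0, 0, 0.028, 8.7]
    - [2, -3.74, 0, 0, 0, 0.028, 8.7]
    - [2, -3.74, 0, 0, 0, 0.028, 8.7]
    - [2, -3.74, 0, 0, 0, 0.028, 8.7]
    - [2, -3.74, 0, 0, 0, 0.028, 8.7]
    - [2, -3.74, 0, 0, 0, 0.028, 8.7]
    - [2, -3.74, 0, 0, 0, 0.028, 8.7]
    - [2, -3.74, 0, 0, 0, 0.028, 8.7]
    - [2, -3.74, 0, 0, 0, 0.028, 7.0]
    - [2, -3.74, 0, 0, 0, 0.028, 7.0]
    - [2, -3.74, 0, 0, 0, 0.028, 7.0]
    - [2.4, -3.74, 0, 0, 0, 0.028, 7.0]
    - [0, 0, 0, 0, 0, 0, 7.0]
    - [0, 0, -2, 0, 0, 0, 7.0]
    - [0, 0, -2, 0, 0, 0, 7.0]
    - [0, 0, 0, 0, 0, 0, 7.0]
    - [0, 0, 0, 0, 0, 0, 7.0]

```text
time: 2.28
ee_pos: [0.5198, 0.1127, 0.1501]
eef_rot: [0.748, 0.663, 0.0, 0.0]
ft_force: [0.5, -0.2, 0.6]
width: 0.07
```

Run:
```python
from h import *
s=r.read_state();print(s["time"],s["ee_pos"].round(4) if hasattr(s["ee_pos"],"round") else s["ee_pos"],s["eef_rot"],s["ft_force"],s["width"])
a=r.camera("top")["img"][130:250,215:375,::-1];b=r.camera("scene")["img"][110:250,250:430,::-1]
cv2.imwrite("pics/a.png",np.hstack([cv2.resize(a,(400,300),interpolation=2),cv2.resize(b,(386,300),interpolation=2)]))
```

```text
2.275 [0.5198 0.1127 0.1501] [7.48347198e-01 6.63307137e-01 3.35010503e-04 1.71186560e-05] [ 0.47206765 -0.2306141   0.63332224] 0.07003083185612181
```

View pics/a.png

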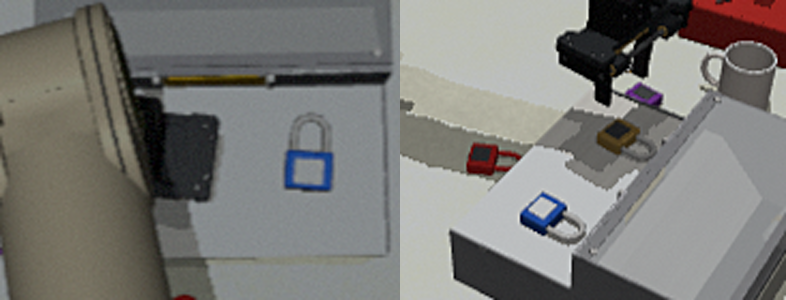

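In the left half the hand covers the brass padlock from above; in the right half the two fingers stand over it, on either side along y, and the blue one is clear. Now I go down.

Call:
play_rows:
  commands:
    - [0, -0.1, -1.5, 0, 0, 0, 7.0]
    - [0, 0, -1.5, 0, 0, 0, 7.0]
    - [0, 0, -1.2, 0, 0, 0, 7.0]
    - [0, 0, -0.8, 0, 0, 0, 7.0]
    - [0, 0, -0.4, 0, 0, 0, 7.0]
    - [0, 0, 0, 0, 0, 0, 7.0]
    - [0, 0, 0, 0, 0, 0, 7.0]

```text
time: 3.25
ee_pos: [0.52, 0.1112, 0.0958]
eef_rot: [0.749, 0.663, 0.0, 0.0]
ft_force: [-0.4, -0.2, -0.3]
width: 0.07
```

Run:
```python
from h import *
b=r.camera("scene")["img"][110:230,300:440,::-1]
cv2.imwrite("pics/b.png",cv2.resize(b,None,fx=5,fy=5,interpolation=2)[:600])
```

```text
(no output)
```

View pics/b.png

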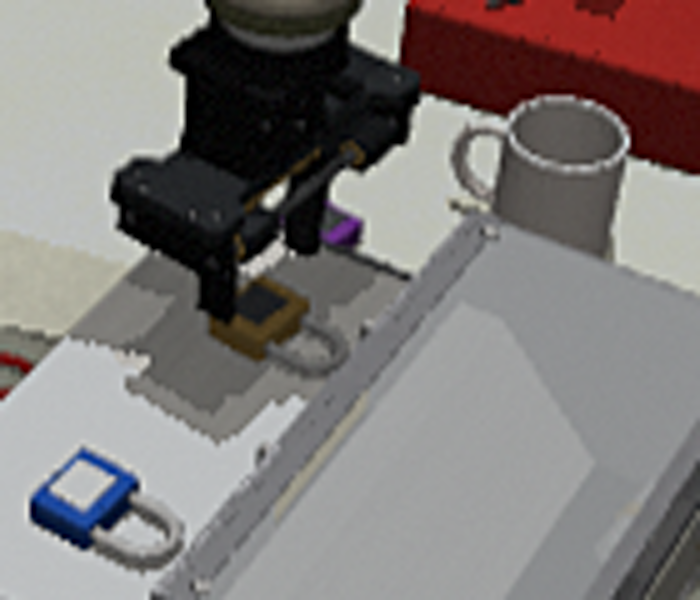

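The near fingertip, crop (218,315), seems set back towards the keyhole end of the brass padlock. I check this against projections.

Run:
```python
from h import *
c=r.camera("scene");f=lambda p:((proj(c,p)-[300,110])*5).round(0)
t=-0.12;R=np.array([[np.cos(t),-np.sin(t)],[np.sin(t),np.cos(t)]])
print("body top corners");
for p in[(-.02,-.025),(.02,-.025),(.02,.025),(-.02,.025),(.061,0)]:
    print(p,f([*(R@p+[.52,.112]),.11 if p[0]<.03 else .10]))
for s in(-1,1):
  for dx in(-.01,.01): print("finger",s,dx,f([*(R@[dx,s*.035]+[.52,.1112]),.096]), f([*(R@[dx,s*.05]+[.52,.1112]),.096]))
m,P=blob(c,(10,90,30),(35,255,255),(335,160,365,185));P=(P-[300,110])*5;print(P.min(0),P.max(0),cv2.boxPoints(cv2.minAreaRect(P)).round())
print([ray(c,np.array(q)/5+[300,110],.11).round(4) for q in[(210,322),(262,350),(307,293)]])
```

```text
body top corners
(-0.02, -0.025) [205. 311.]
(0.02, -0.025) [259. 340.]
(0.02, 0.025) [310. 298.]
(-0.02, 0.025) [256. 270.]
(0.061, 0) [340. 363.]
finger -1 -0.01 [206. 345.] [190. 358.]
finger -1 0.01 [233. 360.] [217. 373.]
finger 1 -0.01 [278. 287.] [292. 275.]
finger 1 0.01 [304. 302.] [319. 289.]Traceback (most recent call last):
  File "<stdin>", line 9, in <module>
cv2.error: OpenCV(4.12.0) /io/opencv/modules/imgproc/src/convhull.cpp:143: error: (-215:Assertion failed) total >= 0 && (depth == CV_32F || depth == CV_32S) in function 'convexHull'
```

Padlock corners match my estimate, but the fingertips show about 8 pixels higher than the TCP suggests. The tips likely draw back when the fingers open. I measure the tip height from the black finger pixels.

```bash
cat > tip.py <<'E'
from h import *
c=r.camera("scene");s=r.read_state();x,y,z=s["ee_pos"];w=s["width"];T=s["eef_rot"]
v=c["img"].max(2)
for sgn in(-1,1):
    p=np.array([x,y+sgn*(w/2+.0075)]);u,_=proj(c,[*p,z]);
    for k in(-3,0,3):
        col=v[:,int(round(u+k))];rows=[q for q in range(120,200) if col[q]<32]
        b=max(rows);zs=np.linspace(.08,.2,1201);pr=np.array([proj(c,[*p,q])[1] for q in zs])
        print(sgn,int(u+k),b,"z",zs[np.argmin(abs(pr-b))].round(4),"TCP",z.round(4))
E
python3 tip.py
```

```text
-1 340 171 z 0.1403 TCP 0.0957
-1 343 173 z 0.1328 TCP 0.0957
-1 346 171 z 0.1403 TCP 0.0957
1 355 171 z 0.0801 TCP 0.0957
1 358 159 z 0.1273 TCP 0.0957
1 361 160 z 0.1234 TCP 0.0957
```

Call:
play_rows:
  commands:
    - [0, 0, -0.4, 0, 0, 0, 7.0]
    - [0, 0, -0.4, 0, 0, 0, 7.0]
    - [0, 0, -0.3, 0, 0, 0, 7.0]
    - [0, 0, 0, 0, 0, 0, 7.0]

```text
time: 3.9
ee_pos: [0.5195, 0.111, 0.084]
eef_rot: [0.749, 0.663, -0.0, -0.0]
ft_force: [-0.4, 0.7, -0.2]
width: 0.0701
```

```bash
python3 tip.py
```

```text
-1 340 174 z 0.1289 TCP 0.0842
-1 343 176 z 0.1213 TCP 0.0842
-1 346 176 z 0.1213 TCP 0.0842
1 354 171 z 0.08 TCP 0.0842
1 357 162 z 0.1156 TCP 0.0842
1 360 163 z 0.1117 TCP 0.0842
```

The TCP is now below shelf height with no contact force, so the open tips do sit well above it. I keep going down carefully.

Call:
play_rows:
  commands:
    - [0, 0, -0.4, 0, 0, 0, 7.0]
    - [0, 0, -0.4, 0, 0, 0, 7.0]
    - [0, 0, -0.2, 0, 0, 0, 7.0]
    - [0, 0, 0, 0, 0, 0, 7.0]

```text
time: 4.45
ee_pos: [0.5196, 0.1111, 0.0742]
eef_rot: [0.748, 0.663, -0.0, -0.0]
ft_force: [-0.5, -0.8, -0.9]
width: 0.0698
```

```bash
python3 tip.py;python3 - <<'E'
from h import *
b=r.camera("scene")["img"][110:230,300:440,::-1]
cv2.imwrite("pics/c.png",cv2.resize(b,None,fx=5,fy=5,interpolation=2)[:600])
E
```

```text
-1 340 177 z 0.1175 TCP 0.0743
-1 343 178 z 0.1137 TCP 0.0743
-1 346 177 z 0.1175 TCP 0.0743
1 354 171 z 0.08 TCP 0.0743
1 357 165 z 0.1039 TCP 0.0743
1 360 166 z 0.0999 TCP 0.0743
```

View pics/c.png

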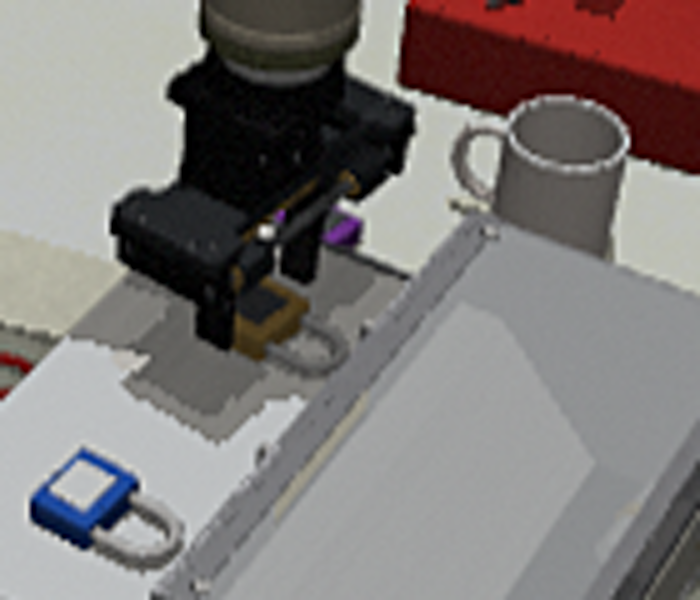

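The near fingertip now stands beside the body at crop (215,345), about 10 mm over the shelf. I narrow the opening a little, which also lowers the tips, and check the force.

Call:
play_rows:
  commands:
    - [0, 0, 0, 0, 0, 0, 6.5]
    - [0, 0, 0, 0, 0, 0, 6.0]
    - [0, 0, 0, 0, 0, 0, 6.0]
    - [0, 0, 0, 0, 0, 0, 6.0]

```text
time: 5.05
ee_pos: [0.5197, 0.1111, 0.0744]
eef_rot: [0.749, 0.663, 0.0, -0.0]
ft_force: [-0.2, -0.8, -0.4]
width: 0.0607
```

```bash
python3 tip.py
```

```text
-1 341 176 z 0.1177 TCP 0.0744
-1 344 177 z 0.1139 TCP 0.0744
-1 347 177 z 0.1139 TCP 0.0744
1 353 171 z 0.0835 TCP 0.0744
1 356 165 z 0.1073 TCP 0.0744
1 359 166 z 0.1034 TCP 0.0744
```

Call:
play_rows:
  commands:
    - [0, 0, -0.3, 0, 0, 0, 6.0]
    - [0, 0, -0.3, 0, 0, 0, 6.0]
    - [0, 0, 0, 0, 0, 0, 6.0]

```text
time: 5.48
ee_pos: [0.5194, 0.111, 0.068]
eef_rot: [0.749, 0.663, -0.0, -0.0]
ft_force: [-0.3, -0.6, -0.5]
width: 0.0599
```

```bash
python3 tip.py
```

```text
-1 340 177 z 0.1138 TCP 0.0682
-1 343 179 z 0.106 TCP 0.0682
-1 346 177 z 0.1138 TCP 0.0682
1 353 165 z 0.1073 TCP 0.0682
1 356 166 z 0.1034 TCP 0.0682
1 359 168 z 0.0955 TCP 0.0682
```

The tips are about 8 mm over the shelf and beside the body. I slide it right, turning it straight.

Call:
play_rows:
  commands:
    - [0, -0.3, 0, 0, 0, 0, 6.0]
    - [0, -0.5, 0, 0, 0, 0, 6.0]
    - [0, -0.7, 0, 0, 0, 0.012, 6.0]
    - [0, -0.7, 0, 0, 0, 0.012, 6.0]
    - [0, -0.7, 0, 0, 0, 0.012, 6.0]
    - [0, -0.7, 0, 0, 0, 0.012, 6.0]
    - [0, -0.7, 0, 0, 0, 0.012, 6.0]
    - [0, -0.7, 0, 0, 0, 0.012, 6.0]
    - [0, -0.7, 0, 0, 0, 0.012, 6.0]
    - [0, -0.7, 0, 0, 0, 0.012, 6.0]
    - [0, -0.7, 0, 0, 0, 0.012, 6.0]
    - [0, -0.7, 0, 0, 0, 0.012, 6.0]
    - [0, -0.7, 0, 0, 0, 0.012, 6.0]
    - [0, -0.5, 0, 0, 0, 0, 6.0]
    - [0, 0, 0, 0, 0, 0, 6.0]
    - [0, 0, 0, 0, 0, 0, 6.0]

```text
time: 7.52
ee_pos: [0.5195, 0.0208, 0.0682]
eef_rot: [0.703, 0.711, -0.0, 0.0]
ft_force: [0.0, -0.4, 1.3]
width: 0.06
```

Run:
```python
from h import *
b=r.camera("scene")["img"][130:230,280:400,::-1]
cv2.imwrite("pics/d.png",cv2.resize(b,None,fx=6,fy=6,interpolation=2))
```

```text
(no output)
```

View pics/d.png

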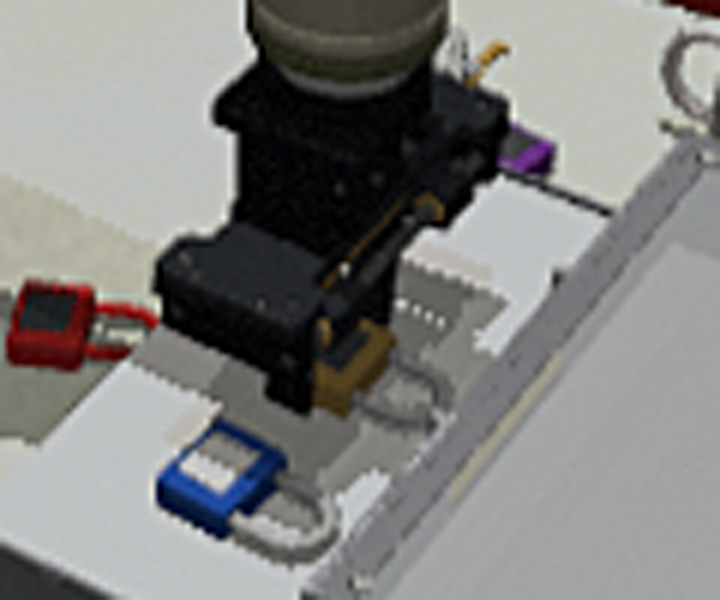

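The brass padlock now sits in front of the flap at crop (355,370) between the fingers. The blue one at (220,480) is untouched. I lift, back off, shut the fingers and tilt.

Call:
play_rows:
  commands:
    - [0, 0, 1.0, 0, 0, 0, 6.3]
    - [0, 0, 2.0, 0, 0, 0, 6.5]
    - [0, 0, 2.5, 0, 0, 0, 6.5]
    - [0, 0, 2.5, 0, 0, 0, 6.5]
    - [-1, 0, 1, 0, 0, 0, 5.0]
    - [-1, 0, 0, 0, -0.104, 0, 3.0]
    - [-1, 0, 0, 0, -0.104, 0, 1.0]
    - [-1, 0, 0, 0, -0.104, 0, 0]
    - [-1, 0, 0, 0, -0.104, 0, 0]
    - [0, 0, 0, 0, -0.104, 0, 0]
    - [0, 0, 0, 0, 0, 0, 0]
    - [0, 0, 0, 0, 0, 0, 0]

```text
time: 9.07
ee_pos: [0.47, 0.0211, 0.1589]
eef_rot: [0.68, 0.687, 0.181, 0.182]
ft_force: [0.8, 0.1, 0.6]
width: 0.0013
```

Run:
```python
from h import *
s=r.read_state();print(np.round(s["joint_positions"],2))
c=r.camera("top");d=r.camera("scene")
m,P=blob(c,(12,90,30),(35,255,255),(270,166,330,220));print(len(P))
if len(P)>20:
  b=cv2.minAreaRect(P);print(b,[ray(c,x,.11)[:2].round(4).tolist() for x in cv2.boxPoints(b)],ray(c,b[0],.11).round(4))
a=c["img"][130:250,215:375,::-1];b=d["img"][110:250,250:430,::-1]
cv2.imwrite("pics/e.png",np.hstack([cv2.resize(a,(400,300),interpolation=2),cv2.resize(b,(386,300),interpolation=2)]))
```

```text
[-0.41 -0.44  0.14  2.36  0.29  0.73  1.14]
173
((301.0, 197.0), (14.0, 18.0), 90.0) [[0.5375, 0.0496], [0.5377, 0.0027], [0.5011, 0.0024], [0.5009, 0.0491]] [0.5193 0.0259 0.11  ]
```

View pics/e.png

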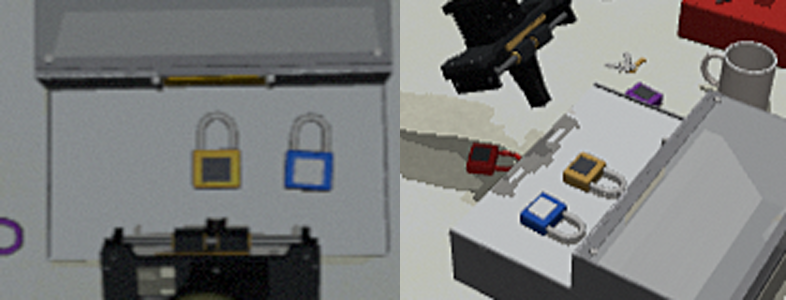

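Left half: brass at (216,168) is in line with the flap (214,80), and blue is at (308,170). Right half: the shut, tilted fingertip is at (540,105). I check where the true tip lies against the TCP.

Run:
```python
from h import *
s=r.read_state();p=np.array(s["ee_pos"]);from scipy.spatial.transform import Rotation as R
z=R.from_quat(s["eef_rot"]).as_matrix()[:,2];print(z.round(3))
d=r.camera("scene");c=r.camera("top")
for k in(0,.01,.019,.03):print(k,proj(d,p-k*z).round(1),proj(c,p-k*z).round(1))
v=d["img"].max(2)[120:180,290:335];q=np.argwhere(v<40);print("scene lowest",q[q[:,0]>=q[:,0].max()-1]+[120,290])
v=c["img"].max(2)[205:232,285:318];q=np.argwhere(v<40);print("top upper",q[q[:,0]<=q[:,0].min()+1]+[205,285])
```

```text
[ 0.496  0.    -0.868]
0 [320.8 168.6] [301.9 214.4]
0.01 [319.4 165.6] [301.7 216.2]
0.019 [318.  162.9] [301.5 217.8]
0.03 [316.4 159.5] [301.3 219.8]
scene lowest [[179 290]]
top upper [[218 298]
 [218 299]
 [218 300]
 [218 301]
 [218 302]
 [218 303]
 [218 304]
 [219 298]
 [219 299]
 [219 300]
 [219 301]
 [219 302]
 [219 303]
 [219 304]]
```

The visible tip lies about 27 mm behind the nominal TCP along the fingers. That agrees with the contact-free descent below shelf height. I use tip = TCP + (-13, 0, +23) mm and lower behind the keyhole end.

Call:
play_rows:
  commands:
    - [0, 0.25, -2, 0, 0, 0, 0]
    - [0, 0.25, -2, 0, 0, 0, 0]
    - [0, 0, -2, 0, 0, 0, 0]
    - [0, 0, -1.2, 0, 0, 0, 0]
    - [0, 0, -0.7, 0, 0, 0, 0]
    - [0, 0, -0.4, 0, 0, 0, 0]
    - [0, 0, 0, 0, 0, 0, 0]
    - [0, 0, 0, 0, 0, 0, 0]

```text
time: 10.28
ee_pos: [0.4692, 0.0264, 0.0994]
eef_rot: [0.677, 0.688, 0.182, 0.185]
ft_force: [-0.0, 0.2, 0.3]
width: 0.0003
```

Run:
```python
from h import *
d=r.camera("scene")
b=d["img"][110:230,270:410,::-1];cv2.imwrite("pics/f.png",cv2.resize(b,None,fx=5,fy=5,interpolation=2))
```

```text
(no output)
```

View pics/f.png

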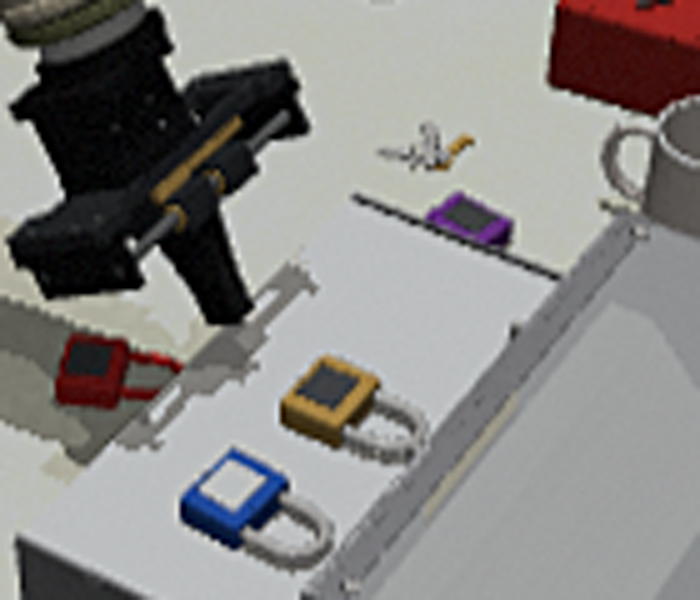

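```bash
python3 -c "
from bench import r;s=r.read_state();print([round(float(x),3) for x in s['joint_positions']])"
```

```text
[0.334, -0.334, -0.51, 2.416, -0.132, 0.505, 1.492]
```

Call:
play_rows:
  commands:
    - [1, 0, 0, 0, 0, 0, 0]
    - [1, 0, 0, 0, 0, 0, 0]
    - [0.5, 0, 0, 0, 0, 0, 0]
    - [0, 0, -0.5, 0, 0, 0, 0]
    - [0, 0, -0.5, 0, 0, 0, 0]
    - [0, 0, -0.5, 0, 0, 0, 0]
    - [0, 0, 0, 0, 0, 0, 0]

```text
time: 11.2
ee_pos: [0.4935, 0.0263, 0.0835]
eef_rot: [0.677, 0.689, 0.181, 0.185]
ft_force: [-0.5, -1.0, -0.3]
width: 0.0003
```

```bash
python3 -c "
from bench import r;s=r.read_state();print([round(float(x),3) for x in s['joint_positions']])"
```

```text
[0.39, -0.231, -0.566, 2.382, -0.056, 0.44, 1.435]
```

Joint 4 was at its limit, so going forward freed it. Last step down.

Call:
play_rows:
  commands:
    - [0, 0, -0.4, 0, 0, 0, 0]
    - [0, 0, -0.3, 0, 0, 0, 0]
    - [0, 0, -0.2, 0, 0, 0, 0]
    - [0, 0, 0, 0, 0, 0, 0]

```text
time: 11.7
ee_pos: [0.4938, 0.0264, 0.0749]
eef_rot: [0.677, 0.688, 0.181, 0.185]
ft_force: [-0.2, 0.1, -0.1]
width: 0.0009
```

Run:
```python
from h import *
d=r.camera("scene");c=r.camera("top")
a=c["img"][130:250,235:375,::-1]
b=d["img"][140:220,290:390,::-1];cv2.imwrite("pics/g.png",np.hstack([cv2.resize(b,(500,400),interpolation=2),cv2.resize(a,(300,400),interpolation=2)]))
```

```text
(no output)
```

View pics/g.png

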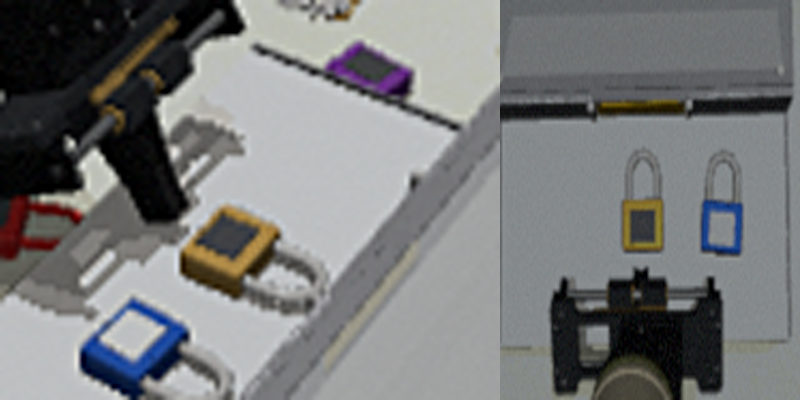

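The tip, left half (165,220), is low behind the keyhole end with about a 10 mm gap, and in the right half it's in line. I start to push.

Call:
play_rows:
  commands:
    - [0.4, 0, -0.1, 0, 0, 0, 0]
    - [0.5, 0, 0, 0, 0, 0, 0]
    - [0.6, 0.01, 0, 0, 0, 0, 0]
    - [0.7, 0.01, 0, 0, 0, 0, 0]
    - [0.7, 0.01, 0, 0, 0, 0, 0]
    - [0.7, 0.01, 0, 0, 0, 0, 0]
    - [0.6, 0.01, 0, 0, 0, 0, 0]
    - [0, 0, 0, 0, 0, 0, 0]

```text
time: 12.8
ee_pos: [0.5364, 0.0271, 0.0742]
eef_rot: [0.677, 0.688, 0.182, 0.185]
ft_force: [1.0, -0.1, -0.4]
width: 0.0007
```

Run:
```python
from h import *
d=r.camera("scene");c=r.camera("top")
for n,i in(("scene",d),("top",c)):
  for k,lo,hi in(("brass",(12,90,60),(30,255,255)),("blue",(100,120,60),(125,255,255))):
    m,P=blob(i,lo,hi,(300,150,370,225) if n=="scene" else (280,166,350,220))
    if len(P)>15:
        b=cv2.minAreaRect(P);print(n,k,len(P),b[2],ray(i,b[0],.11).round(4),[ray(i,x,.11)[:2].round(3).tolist() for x in cv2.boxPoints(b)])
a=c["img"][130:250,235:375,::-1]
b=d["img"][140:220,290:390,::-1];cv2.imwrite("pics/i.png",np.hstack([cv2.resize(b,(500,400),interpolation=2),cv2.resize(a,(300,400),interpolation=2)]))
```

```text
scene brass 209 66.97450256347656 [0.4985 0.0661 0.11  ] [[0.402, 0.109], [0.429, 0.175], [0.586, 0.027], [0.56, -0.029]]
scene blue 116 45.0 [ 0.5188 -0.0772  0.11  ] [[0.499, -0.102], [0.5, -0.036], [0.539, -0.052], [0.537, -0.116]]
top brass 174 90.0 [0.5323 0.0313 0.11  ] [[0.566, 0.068], [0.567, -0.005], [0.499, -0.005], [0.498, 0.067]]
top blue 115 4.763641834259033 [ 0.5183 -0.0703  0.11  ] [[0.501, -0.045], [0.539, -0.048], [0.535, -0.096], [0.497, -0.093]]
```

View pics/i.png

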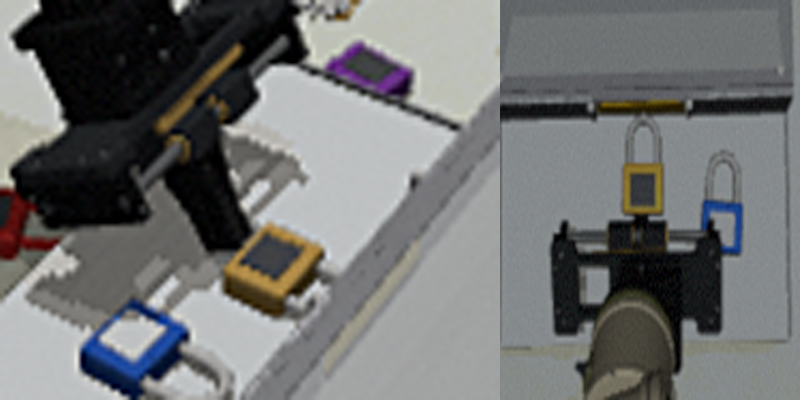

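It moves straight and the shackle, right half (643,120), is at the flap. Blue is unmoved at (0.518,-0.070), and the hand passes well above it. The keyhole end trails the TCP by about 9 mm, so the push needs TCP x of about 0.623.

Call:
play_rows:
  commands:
    - [0.4, 0.01, 0, 0, 0, 0, 0]
    - [0.6, 0.01, 0, 0, 0, 0, 0]
    - [0.6, 0.01, 0, 0, 0, 0, 0]
    - [0.6, 0.01, 0, 0, 0, 0, 0]
    - [0.6, 0.01, 0, 0, 0, 0, 0]
    - [0.6, 0.01, 0, 0, 0, 0, 0]
    - [0.6, 0.01, 0, 0, 0, 0, 0]
    - [0.6, 0.01, 0, 0, 0, 0, 0]
    - [0.6, 0.01, 0, 0, 0, 0, 0]
    - [0.6, 0.01, 0, 0, 0, 0, 0]
    - [0.6, 0.01, 0, 0, 0, 0, 0]

```text
time: 14.28
ee_pos: [0.6003, 0.028, 0.0741]
eef_rot: [0.677, 0.688, 0.181, 0.185]
ft_force: [-3.5, -1.3, 1.0]
width: -0.0
```

Call:
play_rows:
  commands:
    - [0.4, 0.01, 0, 0, 0, 0, 0]
    - [0.4, 0, 0, 0, 0, 0, 0]
    - [0.4, 0, 0, 0, 0, 0, 0]
    - [0, 0, 0, 0, 0, 0, 0]

```text
time: 14.78
ee_pos: [0.6123, 0.0282, 0.0742]
eef_rot: [0.677, 0.688, 0.182, 0.185]
ft_force: [-0.5, -0.5, 0.6]
width: 0.0007
```

Call:
play_rows:
  commands:
    - [0.4, 0, 0, 0, 0, 0, 0]
    - [0.4, 0, 0, 0, 0, 0, 0]
    - [0.3, 0, 0, 0, 0, 0, 0]
    - [0, 0, 0, 0, 0, 0, 0]
    - [0, 0, 0, 0, 0, 0, 0]

```text
time: 15.4
ee_pos: [0.6232, 0.0282, 0.0743]
eef_rot: [0.677, 0.688, 0.182, 0.185]
ft_force: [0.5, 0.1, -0.2]
width: 0.0006
```

Run:
```python
from h import *
d=r.camera("scene");c=r.camera("top")
for n,i,roi in(("scene",d,(325,160,440,260)),("top",c,(260,90,345,200))):
    m,P=blob(i,(12,80,40),(35,255,255),roi);print(n,len(P),P.min(0) if len(P) else 0,P.max(0) if len(P) else 0)
    k,l,st,ce=cv2.connectedComponentsWithStats(m)
    for q in range(1,k):
        if st[q][4]>8:print(st[q]+[roi[0],roi[1],0,0,0])
cv2.imwrite("pics/j.png",np.hstack([cv2.resize(d["img"][140:240,310:410,::-1],(400,400),interpolation=2),cv2.resize(c["img"][80:220,235:375,::-1],(400,400),interpolation=2)]))
```

```text
scene 93 [349. 160.] [365. 183.]
[349 160  17  24  81]
[359 171   5   5  12]
top 88 [282. 160.] [317. 184.]
[292 160  26   2  32]
[300 169   9   1   9]
[289 177   8   3  10]
[298 178  12   6  13]
```

The force has gone to about zero, so it seems to have dropped. I push a few millimetres more for margin, then draw back.

Call:
play_rows:
  commands:
    - [0.3, 0, 0, 0, 0, 0, 0]
    - [0.3, 0, 0, 0, 0, 0, 0]
    - [0, 0, 0, 0, 0, 0, 0]

```text
time: 15.88
ee_pos: [0.6292, 0.0282, 0.0741]
eef_rot: [0.677, 0.688, 0.182, 0.185]
ft_force: [-0.2, 0.7, 0.0]
width: 0.0004
```

Call:
play_rows:
  commands:
    - [-0.4, 0, 0, 0, 0, 0, 0]
    - [-0.6, 0, 0, 0, 0, 0, 0]
    - [-0.8, 0, 0, 0, 0, 0, 0]
    - [-1, 0, 0, 0, 0, 0, 0]
    - [-1, 0, 0, 0, 0, 0, 0]
    - [-1, 0, 0, 0, 0, 0, 0]
    - [-1.5, 0, 0.5, 0, 0, 0, 0]
    - [-1.5, 0, 1, 0, 0, 0, 0]
    - [-1.5, 0, 2, 0, 0, 0, 0]
    - [-1.5, 0, 2, 0, 0, 0, 0]
    - [-1, 0, 2, 0, 0, 0, 0]
    - [0, 0, 0, 0, 0, 0, 0]

```text
time: 17.38
ee_pos: [0.5113, 0.0282, 0.1508]
eef_rot: [0.677, 0.688, 0.182, 0.187]
ft_force: [0.6, -0.4, 0.1]
width: -0.0001
```

Run:
```python
from h import *
d=r.camera("scene");c=r.camera("top")
m,P=blob(c,(100,120,60),(125,255,255),(315,168,365,215));b=cv2.minAreaRect(P);print("blue",ray(c,b[0],.11).round(4))
m,P=blob(c,(18,90,60),(35,255,255),(265,150,340,168));print("flap",len(P),P.min(0) if len(P) else 0,P.max(0) if len(P) else 0)
g=lambda a:cv2.convertScaleAbs(a,alpha=1.3)
cv2.imwrite("pics/k.png",np.hstack([cv2.resize(g(d["img"][140:280,290:430,::-1]),(400,400),interpolation=2),cv2.resize(g(c["img"][80:220,230:370,::-1]),(400,400),interpolation=2)]))
```

```text
blue [ 0.5185 -0.0702  0.11  ]
flap 57 [282. 160.] [317. 161.]
```

View pics/k.png

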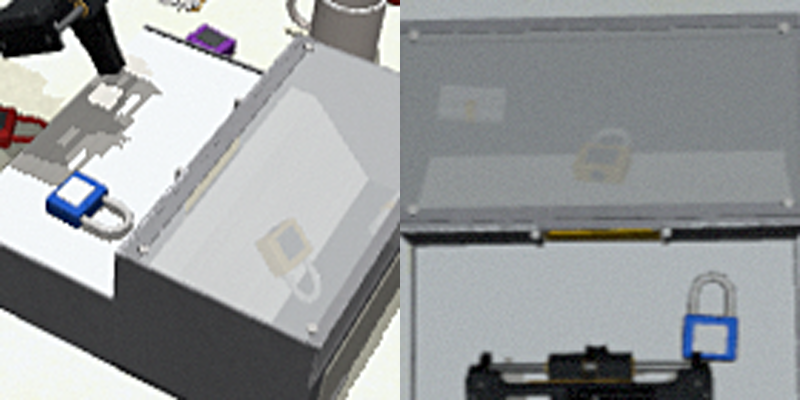

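Padlock seen through the clear lid at (602,162) in the right half and (283,245) in the left. The flap's yellow strip is back to its start pixels and blue hasn't moved. I triangulate the brass padlock's position.

Run:
```python
from h import *
d=r.camera("scene");c=r.camera("top");a,b=(389,226),(300.7,136.7)
P=[i["K"]@i["camera_from_world"][:3] for i in(d,c)]
X=cv2.triangulatePoints(P[0],P[1],np.array(a,float),np.array(b,float));X=(X[:3]/X[3]).ravel();print("world",X.round(3),"box x",round(X[0]-.606,3))
```

```text
world [0.694 0.031 0.049] box x 0.088
```

Call:
play_rows:
  commands:
    - [0, 0, 0, 0, 0, 0, 0]
    - [0, 0, 0, 0, 0, 0, 0]
    - [0, 0, 0, 0, 0, 0, 0]
    - [0, 0, 0, 0, 0, 0, 0]

```text
time: 18.08
ee_pos: [0.5109, 0.0282, 0.149]
eef_rot: [0.677, 0.688, 0.181, 0.185]
ft_force: [1.0, 0.2, 0.3]
width: 0.0007
```

Run:
```python
from h import *
k=cv2.imread("pics/k.png");c=r.camera("top")
n=cv2.resize(cv2.convertScaleAbs(c["img"][80:220,230:370,::-1],alpha=1.3),(400,400),interpolation=2)
print("diff",cv2.absdiff(n[100:245,100:320],k[100:245,500:720]).max(),cv2.absdiff(n[100:245,100:320],k[100:245,500:720]).mean())
r.close_job()
```

```text
diff 20 2.3847439916405433
the job is handed in; nothing more can be done
```

The brass padlock is inside the returns box with the flap shut behind it, and I handed the job in at about 18 s. I slid it along the shelf between the open fingers until it faced the flap. Then I pushed it in with the shut fingers tilted 30° and drew them back out.

**Last checks**
- **Brass padlock:** seen through the clear lid from both cameras, about 88 mm behind the flap line and 49 mm above the table. Two pictures about 0.7 s apart differed only by what looks like camera noise, so I took it to be at rest.
- **Flap:** the yellow strip is back at its starting pixels, which is how I judged it shut; I didn't measure its angle.
- **Blue padlock:** measured at the same spot as at the start.
- **Forces:** the readings I took during the push stayed under about 4 N, and the arm was clear of everything at the end.

**What disagreed:** the visible fingertips ended about 27 mm short of the stated TCP, so I worked from the tips as seen. Also, one descent stopped early because joint 4 reached the end of its range, and moving forward 25 mm fixed it.

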